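Seat the bead-spinner bowl in its taper and rock it free

ROBOT

A 6-joint arm with a two-finger parallel gripper is mounted at the origin on the work surface. World frame = base frame: x ahead of the robot, y to its left, z up, the work surface at z = 0. Lengths are in m, angles in rad, forces in N, time in s.
With the tool pointing down it reaches from about 0.325 to 0.85 m from the base axis. Payload 4.4 kg.
Tool frame: the origin (TCP) lies between the finger pads; the fingertips stand 17 mm ahead of it and the grasp point (between the pads) lies 2 mm behind it (manip.tcp_to_tips is the distance from the TCP to the fingertips, in m); z points along the fingers, y is the direction in which the jaws open and shut (so a half turn about z gives the same grasp; the last joint's range is limited). The gripper opens to 94 mm and grips with 3 to 60 N. Pads are 16 mm wide; open, the fingers measure 119 mm over their backs; the gripper's body (75 mm by 177 mm) begins 78 mm behind the grasp point.
Start: joints at [1.103, 0.207, 1.542, -0, 1.393, -0.15], TCP at [0.179, 0.546, 0.222] pointing down, gripper open.
Joint ranges: [-2.73, 2.73], [-0.86, 2.22], [0.23, 2.46], [-1.11, 4.25], [0.08, 2.63], [-2.82, 2.82]. Speed limits (rad/s): [2.79, 2.79, 3.14, 3.14, 3.14, 3.14].

INTERFACE

Orientations are given as a 3x3 rotation matrix whose columns are the frame's x, y, z axes.
In Python, from rig import manip gives the robot as it stands. The module is installed in compiled form; this text tells all that it offers. Calls block until the motion is done:
- manip.reach(position, orientation): joint-space move of the TCP to a pose.
- manip.line_to(position, frame=None, max_speed=0.15): straight line of the TCP; frame=None keeps the orientation; max_speed is the mean speed in m/s.
- manip.move_joints(angles): joint-space move.
- manip.grip(opening, effort=None): finger opening in m; effort is the grip in N (None keeps the last); returns when the fingers have stopped.
- manip.sleep(seconds).
- manip.solve_ik(position, orientation): joint angles nearest the present ones, or None.
- manip.sense(): the state.
- manip.snapshot(name): name is "scene" or "top" or "wrist"; returns a dict with "image" (400x640x3 uint8, red, green, blue), "intrinsics" (3x3 intrinsics, pixels), "eye" and "orientation" of the camera in the world. Camera axes: x right, y down, z forward; pixel columns grow to the right and rows downward; lengths in m; the calibration is good to about 2 mm. A picture is of the moment at which its call begins. There is no depth.
A pose or a line that the arm cannot do raises manip.Unreachable and nothing moves.
- manip.sign_off(): hands the job in, once; it reports no verdict.
The state is a dict: "clock": time; "joint_positions": joint angles; "qvel": joint speeds; "tau": joint torques, N m; "tcp_pos": TCP position; "tcp_rot": TCP orientation; "force": force on the tool from outside, world axes, zero at the start; "wrist_torque": the same for the moment, N m; "opening": finger opening in m.
Only numpy, scipy, OpenCV 4.12 (cv2) and the standard library are available. Lean on these libraries where they do the work, as an engineer would, in place of code of your own. Each camera call takes 0.05 s, during which the arm holds its last target. There are 200 camera calls.

TASK

Lift the bead-spinner bowl by its knob out of the empty reel and set its taper in the cup of the base with the pouring lip over the bead tray, then press it home by feel until the collar lies flush, holding a push of about 1 kg (10 N) for a second and never letting it bear on the base, sideways wedging included, with as much as 2.5 kg. Then ease off until it carries little more than its own weight, turn it where it sits by about 45 degrees to one side and back to check that it rocks free, and let go with the bowl fully home, level and the lip over the tray. Keep the bowl upright and leave the reel, jar, awl and tin where they are.

Things in the scene. Friction and masses are not known exactly. Their poses are not given: they have to be found in the camera images.
- spinner_bowl: Pale turned-wood dish of a bead spinner, empty, 0.19 to 0.31 kg, rim 120 mm across, 34 mm up. Origin: centre of its underside, 52 mm above the table at the start; z up the axis; +x to the pouring lip, a 22 mm wide spout reaching 76 mm from the axis. Below hang a brass collar (48 mm across, 4 mm thick) and from it a taper: half angle 12 degrees, radius 15.2 mm at the collar, 7.3 mm at its tip
- knob (a point): Middle of the knob on the bowl's dark centre post, on the axis 64 mm above the bowl's origin: round, 18 mm diameter, from 50 to 78 mm above the origin; to be gripped from above (the rim at 34 mm stays below the fingertips)
- lip (a point): Middle of the pouring lip near its tip, 72 mm out along the bowl's +x, 31 mm above its origin
- taper_tip (a point): Centre of the small lower end of the taper, 41 mm below the bowl's origin
- spinner_base: Darker wooden board 225 x 130 x 12 mm, fixed, with a round pedestal (about 62 mm across) holding a waxed brass cup that matches the taper (friction about 0.15: it does not lock; rigid, flat top face), and a pale tray. Origin: on the table under the cup's axis; z up; +x from cup to tray. The board runs from 70 mm behind to 155 mm ahead of that axis
- cup_mouth (a point): Centre of the cup's mouth, 56 mm above the table; radius 15.5 mm, narrowing downwards at 12 degrees, 40 mm deep; axes as the base's. Home: the taper is in and the collar lies flush on the pedestal's top, the bowl's origin 4 mm above and the taper tip 37 mm below this point. Off centre by 1 mm, the taper touches one side some 3 mm above home and must slide across and down
- tray (a point): Middle of the bead tray's opening, 110 mm from the cup's axis along the base's +x, 34 mm above the table; the tray is 82 mm along x and 94 mm along y outside, wall 5 mm
- reel: Empty white plastic ribbon reel standing on end, 92 mm across, 52 mm high, bore 54 mm, loose, 0.16 kg; the bowl is parked on it, the taper hanging in the bore. Origin: centre of its underside
- bead_jar: Glass jar with metal cap, 48 mm across, 75 mm high, a bystander. Origin: centre of its underside
- awl: Awl with a wooden handle lying down, 170 mm long, 18 mm thick, a bystander. Origin: on the table near the middle of its length; +x towards the steel point
- button_tin: Round flat tin, 74 mm across, 28 mm high, a bystander. Origin: centre of its underside
Things that resemble listed ones, but are neither listed nor needed, are in the scene too. Of the things shaped like the spinner_bowl, the wood one is meant.

How it is judged:
On the way, in this order (a step that is already met when the one before it is completed fails the run):
1. the taper is home in the cup, the lip over the tray, and the bowl is pressed down with more than 8 N (its own weight included) for 0.3 s (horizontal distance between taper_tip and cup_mouth below 0.0025 m and z of taper_tip in the frame of cup_mouth below -0.0355 m and angle between spinner_bowl's own z axis and vertical below 0.05 rad and x of lip in the frame of spinner_base above 0.06 m and y of lip in the frame of spinner_base between -0.02 and 0.02 m and contact force between spinner_bowl and spinner_base above 8 N), for 0.3 s.
2. still home, the bowl is turned at least 32 degrees off the tray, bearing on the base with less than 8 N (horizontal distance between taper_tip and cup_mouth below 0.0025 m and z of taper_tip in the frame of cup_mouth below -0.0355 m and angle between spinner_bowl's own z axis and vertical below 0.05 rad and x of lip in the frame of spinner_base below 0.061 m and contact force between spinner_bowl and spinner_base below 8 N), for 0.1 s.
3. still home, it is turned back until the lip is over the tray, bearing with less than 8 N (horizontal distance between taper_tip and cup_mouth below 0.0025 m and z of taper_tip in the frame of cup_mouth below -0.0355 m and angle between spinner_bowl's own z axis and vertical below 0.05 rad and x of lip in the frame of spinner_base above 0.06 m and y of lip in the frame of spinner_base between -0.02 and 0.02 m and contact force between spinner_bowl and spinner_base below 8 N), for 0.1 s.
At the end, for the whole second after the job is handed in: The bowl stands released and still in the base: taper within 1.5 mm of fully home and 2.5 mm of the cup's axis, tilted under 3 degrees, the lip within 20 mm sideways of the line from cup to tray; the reel stands upright (horizontal distance between taper_tip and cup_mouth below 0.0025 m and z of taper_tip in the frame of cup_mouth below -0.0355 m and angle between spinner_bowl's own z axis and vertical below 0.05 rad and x of lip in the frame of spinner_base above 0.06 m and y of lip in the frame of spinner_base between -0.02 and 0.02 m and linear speed of spinner_bowl below 0.02 m/s and angular speed of spinner_bowl below 0.1 rad/s and angle between reel's own z axis and vertical below 0.1 rad); the robot touches nothing.
It fails at once if the bowl bears on the base with more than 25 N in all, sideways wedging included (contact force between spinner_bowl and spinner_base above 25 N).
It fails at once if the bowl is tipped more than 25 degrees (angle between spinner_bowl's own z axis and vertical above 0.44 rad).
It fails at once if the jar, awl or tin is moved by more than 20 mm, or the reel by more than 40 mm (distance of any of bead_jar, awl, button_tin from where it was at the start of the episode above 0.02 m or distance of reel from where it was at the start of the episode above 0.04 m).
It also fails if it takes over 69 s, if anything falls off the work surface, if the arm or the gripper's body presses on something with over 40 N, if the wrist force passes 120 N, or if a joint passes its speed limit or range.

## Working session

There is one attempt and no reset: what is moved stays moved. The work goes in short steps, each a Python script; the robot and the scene stay as the last script left them, time stands still between calls to the robot, and variables do not carry over. Pictures are saved under pics/ and viewed, about 8 in all and at most 12, crops included, and the job is handed in when it is done.

```bash
mkdir -p pics
cat > h.py <<'E'
import numpy as np, cv2
from rig import manip
def snap(n,fn=None):
    s=manip.snapshot(n)
    if fn: cv2.imwrite('pics/'+fn,s['image'][:,:,::-1])
    return s
def ray(s,u,v):
    d=np.linalg.inv(s['intrinsics'])@np.array([u,v,1.]); d=np.array(s['orientation'])@d
    return np.array(s['eye']),d
def cast(s,u,v,z):
    e,d=ray(s,u,v); return e+d*(z-e[2])/d[2]
def proj(s,p):
    c=np.array(s['orientation']).T@(np.array(p)-s['eye']); c=np.array(s['intrinsics'])@c; return c[:2]/c[2]
E
python3 - <<'E'
from h import *
import pickle
for n in('top','scene'):
    s=snap(n,n+'0.png'); pickle.dump(s,open(n+'0.pkl','wb')); print(n,s['eye'],s['intrinsics'][0][0],np.round(s['orientation'],3).tolist())
print(manip.sense())
E
```

```text
top [0.42825401 0.05775639 1.04599849] 375.9679492438354 [[0.018, -0.991, 0.132], [-1.0, -0.015, 0.021], [-0.019, -0.132, -0.991]]
scene [1.10949314 0.5046791  0.67208912] 409.9957660189424 [[-0.618, 0.481, -0.622], [0.786, 0.393, -0.477], [0.015, -0.784, -0.62]]
{'clock': 0.1, 'joint_positions': array([ 1.10353146e+00,  2.07361020e-01,  1.54277156e+00,  2.29494548e-06,
        1.39347224e+00, -1.50532165e-01]), 'qvel': array([-0.00122587, -0.00181106, -0.00329457,  0.00094788,  0.00121225,
        0.00061146]), 'tau': array([-6.91310615e-04, -3.71858203e+01, -2.82296544e+01,  6.99377968e-02,
        3.11064720e-02, -3.82847008e-05]), 'tcp_pos': array([0.17881342, 0.54578349, 0.22141072]), 'tcp_rot': array([[-9.50257867e-01,  3.11462937e-01, -9.08386779e-04],
       [ 3.11464113e-01,  9.50256219e-01, -1.79544720e-03],
       [ 3.03984928e-04, -1.98906771e-03, -9.99997976e-01]]), 'force': array([0.16190018, 0.32943792, 0.45950846]), 'wrist_torque': array([ 0.02513757, -0.01507839,  0.02567135]), 'opening': 0.09375279478964196}
```

View pics/top0.png

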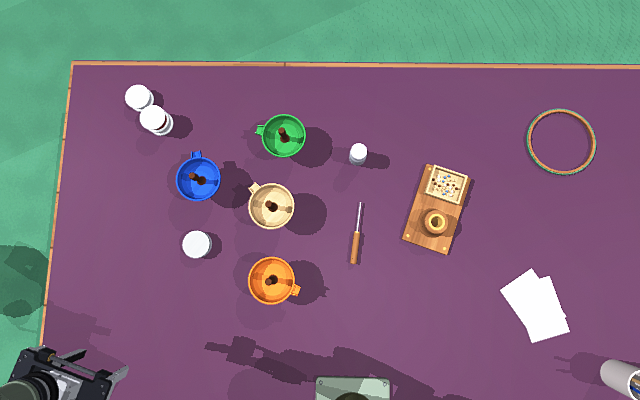

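View pics/scene0.png

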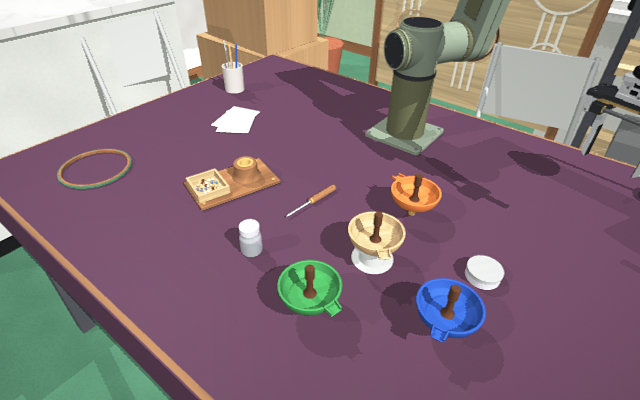

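Bowl-shaped candidates in the top view are pale wood (271,206), green (284,136), blue (198,179) and orange (272,281). The pale one stands on the white reel, so I choose it. The base's cup is at (436,222) and its tray at (447,184). Next I'll measure both and check the choice in a crop.

Run:
```python
from h import *
import pickle
s=pickle.load(open('top0.pkl','rb')); im=s['image']; hsv=cv2.cvtColor(im,cv2.COLOR_RGB2HSV)
print('hsv bowl',hsv[200,262],hsv[215,285],'board',hsv[240,420],hsv[205,415],'orange',hsv[270,262])
def mask(x0,x1,y0,y1,lo,hi):
    m=cv2.inRange(hsv,lo,hi); k=np.zeros_like(m); k[y0:y1,x0:x1]=m[y0:y1,x0:x1]
    c=max(cv2.findContours(k,cv2.RETR_EXTERNAL,cv2.CHAIN_APPROX_NONE)[0],key=cv2.contourArea); return c
c=mask(235,305,170,240,(10,30,120),(32,200,255)); print('bowl',cv2.boundingRect(c),cv2.minEnclosingCircle(c))
P=np.array([cast(s,u,v,.086)[:2] for u,v in c[:,0]])
# robust circle r=60mm
from scipy.optimize import least_squares
r=least_squares(lambda q:np.hypot(P[:,0]-q[0],P[:,1]-q[1])-.06,P.mean(0),loss='soft_l1',f_scale=.001).x
d=np.hypot(*(P-r).T); far=P[d>.067]; l=far.mean(0)-r
print('bowl c',r,'lip',np.degrees(np.arctan2(l[1],l[0])),d.max(),len(far))
b=mask(395,480,155,262,(5,60,90),(30,255,255)); rect=cv2.minAreaRect(np.float32([cast(s,u,v,.012)[:2] for u,v in b[:,0]])); print('board',rect, cv2.boxPoints(rect))
print('cup',cast(s,436,222,.056),'tray',cast(s,447,184,.034))
sc=pickle.load(open('scene0.pkl','rb'))['image']
cr=np.hstack([cv2.resize(sc[190:290,330:430],(400,400)),cv2.resize(im[165:265,225:325],(400,400))])
cv2.imwrite('pics/crop0.png',cr[:,:,::-1])
for n,p in [('jar',(358,150,.075)),('awl',(357,235,.009)),('tin',(197,243,.028))]: print(n,cast(s,*p))
```

```text
hsv bowl [ 17 106 224] [ 22  77 250] board [ 13 143 214] [ 13 141 231] orange [ 13 196 242]
bowl (248, 182, 46, 47) ((269.15753173828125, 203.15753173828125), 26.026859283447266)
bowl c [0.53694042 0.21692459] lip 44.754932088746855 0.07506690986029099 14
board ((0.5460360050201416, -0.2282152771949768), (0.13060948252677917, 0.22817584872245789), 71.39138793945312) [[ 0.4170737  -0.25370026]
 [ 0.6333206  -0.32651156]
 [ 0.6749983  -0.2027303 ]
 [ 0.45875138 -0.12991899]]
cup [ 0.50269527 -0.21459735  0.056     ] tray [ 0.6080481  -0.25250175  0.034     ]
jar [ 0.68865411 -0.00806975  0.075     ]
awl [ 0.4669575  -0.01127268  0.009     ]
tin [0.43722275 0.42230661 0.028     ]
```

View pics/crop0.png

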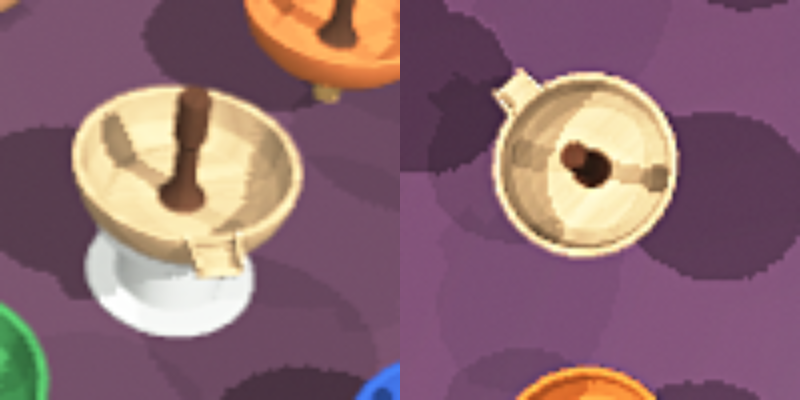

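The crop confirms it: a pale wood bowl on the white reel, lip near (518,90) in the right half and dark post at (585,165). Next I'll take close looks from the wrist, first over the cup, then over the bowl.

```bash
cat >> h.py <<'E'
def R(deg):
    a=np.radians(deg); x=np.array([np.cos(a),np.sin(a),0]); z=np.array([0,0,-1.]); return np.column_stack([x,np.cross(z,x),z])
E
python3 - <<'E'
from h import *
import pickle
for n,p,y in [('wbase',(.46,-.20,.28),70),('wbowl',(.49,.20,.33),130)]:
    manip.reach(np.array(p),R(y)); manip.sleep(.2)
    s=snap('wrist',n+'.png'); pickle.dump(s,open(n+'.pkl','wb')); st=manip.sense()
    print(n,st['clock'],st['tcp_pos'],st['joint_positions'].round(2),s['eye'],np.round(s['orientation'],2).tolist())
    for q in [(.505,-.2146,.056),(.608,-.2525,.034),(.537,.217,.13)]: print(proj(s,q))
a=[cv2.imread(f'pics/{n}.png') for n in('wbase','wbowl')]
cv2.imwrite('pics/w1.png',cv2.resize(np.vstack(a),(480,600)))
E
```

```text
wbase 3.1667 [ 0.46015645 -0.19963634  0.27996909] [-0.58  0.01  1.64  0.    1.49 -0.23] [ 0.48439905 -0.13744459  0.44299759] [[0.94, -0.33, -0.08], [-0.34, -0.91, -0.22], [0.0, 0.23, -0.97]]
[356.32169216 178.89322641]
[436.5607716  176.47970121]
[ 221.06686801 -374.07117326]
wbowl 4.9167 [0.49029248 0.19913359 0.32986274] [ 0.22  0.05  1.5  -0.    1.59 -0.47] [0.44896551 0.24961213 0.49285064] [[0.77, 0.62, 0.15], [0.64, -0.75, -0.18], [0.0, 0.23, -0.97]]
[167.69150585 367.03386907]
[209.85467851 402.2985776 ]
[359.17752847 194.93324553]
```

View pics/w1.png

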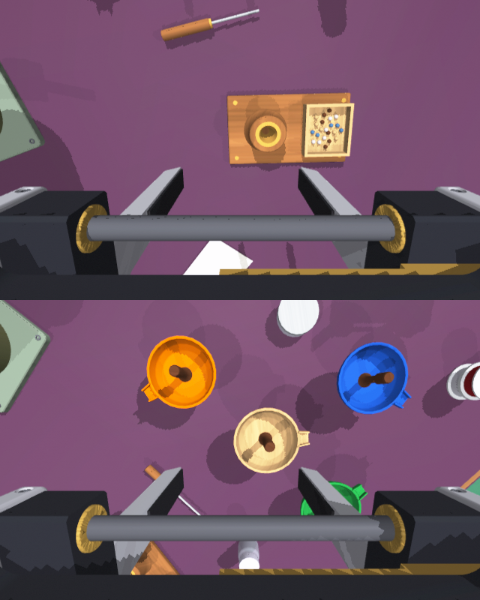

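The wrist views show the base with its cup ring at about (357,178) full-scale, the tray to its right, and the pale bowl at about (355,187) with its lip to the right. Now I'll refine these numbers.

Run:
```python
from h import *
import pickle
from scipy.optimize import least_squares
def con(s,x0,x1,y0,y1,lo,hi,vis):
    hsv=cv2.cvtColor(s['image'],cv2.COLOR_RGB2HSV); m=cv2.inRange(hsv,lo,hi); k=np.zeros_like(m); k[y0:y1,x0:x1]=m[y0:y1,x0:x1]
    return k,max(cv2.findContours(k,cv2.RETR_EXTERNAL,cv2.CHAIN_APPROX_NONE)[0],key=cv2.contourArea)
def circ(s,c,z,r0=None):
    P=np.array([cast(s,u,v,z)[:2] for u,v in c[:,0]])
    f=lambda q:np.hypot(P[:,0]-q[0],P[:,1]-q[1])-(r0 or q[2])
    q=least_squares(f,[*P.mean(0),.03],loss='soft_l1',f_scale=.001).x; return q,P
s=pickle.load(open('wbowl.pkl','rb'))
k,c=con(s,300,425,135,240,(10,20,110),(32,200,255),0); q,P=circ(s,c,.086,.06)
d=np.hypot(*(P-q[:2]).T); l=P[d>.067].mean(0)-q[:2]; print('bowl',q,'lip',np.degrees(np.arctan2(l[1],l[0])),d.max())
s2=pickle.load(open('wbase.pkl','rb')); h=cv2.cvtColor(s2['image'],cv2.COLOR_RGB2HSV)
k,c=con(s2,290,480,115,225,(5,60,60),(32,255,255),0); r=cv2.minAreaRect(np.float32([cast(s2,u,v,.012)[:2] for u,v in c[:,0]])); print('board',r)
for v in (170,179): print(v,h[v,325:392:3].tolist())
k,c=con(s2,325,392,145,212,(18,140,150),(30,255,255),0); print('ring',cv2.contourArea(c),circ(s2,c,.056)[0])
cv2.imwrite('pics/c2.png',np.hstack([cv2.resize(s2['image'][120:230,290:480],(570,330),interpolation=0)[:,:,::-1],cv2.cvtColor(cv2.resize(k[145:212,325:392],(230,330)),8)]))
```

```text
bowl [0.53846258 0.21728427 0.03      ] lip 44.57006747800292 0.07564880918755695
board ((0.5497460961341858, -0.22896870970726013), (0.12942393124103546, 0.23180198669433594), 71.41777801513672)
170 [[13, 154, 181], [13, 151, 135], [13, 151, 113], [13, 154, 151], [13, 155, 191], [13, 154, 204], [21, 155, 246], [24, 152, 252], [21, 159, 245], [15, 158, 110], [14, 153, 108], [18, 160, 99], [19, 164, 120], [18, 163, 119], [24, 151, 252], [24, 150, 253], [13, 155, 206], [13, 154, 212], [13, 155, 207], [13, 155, 187], [13, 155, 214], [13, 154, 213], [13, 154, 214]]
179 [[13, 155, 207], [13, 151, 118], [13, 151, 88], [13, 156, 191], [13, 156, 191], [17, 157, 236], [24, 152, 251], [18, 165, 153], [18, 166, 121], [18, 168, 123], [17, 160, 123], [18, 165, 124], [18, 163, 122], [18, 164, 140], [18, 165, 151], [24, 154, 252], [24, 150, 252], [13, 155, 210], [13, 155, 215], [13, 153, 227], [13, 155, 224], [13, 155, 224], [13, 153, 223]]
ring 854.0 [ 0.50598954 -0.21483176  0.02101333]
```

View pics/c2.png

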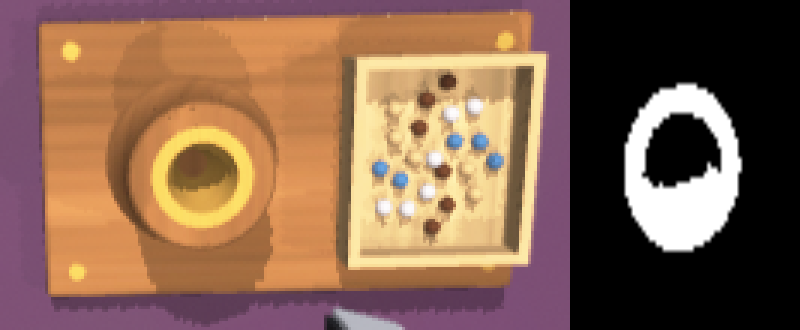

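The crop shows the brass ring cleanly masked, with the tray to its right. The estimates agree: cup (0.506,-0.215), base yaw -18.6°, bowl (0.538,0.217), lip 44.6°. Now I'll grasp and lift.

Run:
```python
from h import *
b=np.array([.5385,.2172])
manip.grip(.05,40)
manip.reach(np.r_[b,.19],R(130)); 
manip.line_to(np.r_[b,.114]); manip.sleep(.3)
print('f0',manip.sense()['force'])
manip.grip(.0,40); st=manip.sense(); print('op',st['opening'],st['clock'],st['force'])
manip.line_to(np.r_[b,.132],max_speed=.05); manip.sleep(.2); print('lift',manip.sense()['force'])
manip.line_to(np.r_[b,.215]); manip.sleep(.3); st=manip.sense(); print(st['force'],st['wrist_torque'],st['opening'],st['clock'])
snap('scene','lift.png'); im=cv2.imread('pics/lift.png')[100:330,280:520]
w=snap('wrist')['image'][:,:,::-1]
cv2.imwrite('pics/lift2.png',np.hstack([cv2.resize(im,(400,383)),cv2.resize(w,(400,383))]))
```

```text
f0 [0.75889926 0.04500793 1.13911401]
op 0.01725833911940737 7.9667 [-0.51255295 -0.52624768 -1.28351034]
lift [ 0.06533427 -0.59645403 -2.40135647]
[ 0.04390944  0.34657174 -1.75565544] [-0.06290589  0.01560987  0.0060008 ] 0.017184851373217323 9.675
```

View pics/lift2.png

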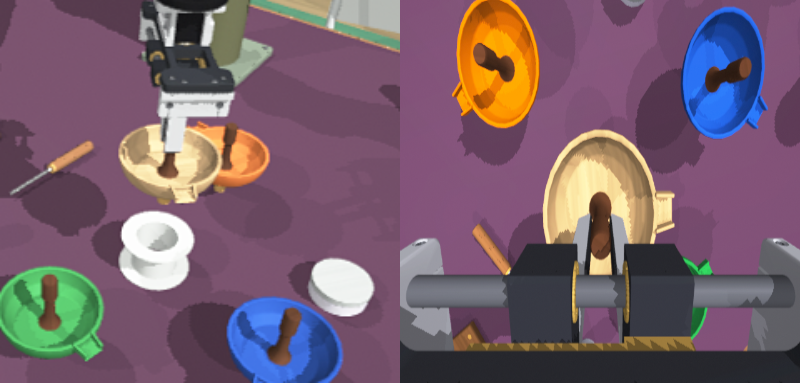

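The bowl is held level and the reel stands upright. I'll measure the bowl's offset and lip angle in the grip, then carry it over the cup and check the alignment.

```bash
cat >> h.py <<'E'
from scipy.optimize import least_squares
def bowl(s,zr,p0,vmax=400):
    """rim centre and lip yaw of the pale bowl, rim at height zr, near p0"""
    hsv=cv2.cvtColor(s['image'],cv2.COLOR_RGB2HSV); m=cv2.inRange(hsv,(10,20,110),(32,200,255))
    k=np.zeros_like(m); poly=np.array([proj(s,[p0[0]+.085*np.cos(t),p0[1]+.085*np.sin(t),zr]) for t in np.linspace(0,6.3,40)]).astype(np.int32)
    cv2.fillPoly(k,[poly],255); m&=k; m[vmax:]=0
    c=max(cv2.findContours(m,cv2.RETR_EXTERNAL,cv2.CHAIN_APPROX_NONE)[0],key=cv2.contourArea)[:,0]
    c=c[c[:,1]<vmax-3]
    P=np.array([cast(s,u,v,zr)[:2] for u,v in c])
    q=least_squares(lambda q:np.hypot(*(P-q).T)-.06,p0,loss='soft_l1',f_scale=.0007).x
    d=np.hypot(*(P-q).T); L=P[(d>.066)&(d<.08)]; l=L.mean(0)-q
    return q,np.degrees(np.arctan2(l[1],l[0])),len(L),np.median(abs(d-.06))
E
python3 - <<'E'
from h import *
t=manip.sense()['tcp_pos']; s=snap('wrist'); zr=t[2]-.062+.034
q,y,n,e=bowl(s,zr,t[:2],222); off=q-t[:2]; print('wrist off',off,'lip',y,n,e)
s=snap('top'); print('top',bowl(s,zr,t[:2])[0]-t[:2],bowl(s,zr,t[:2])[1:])
y=float(np.clip(y,40,50)); ty=130+(-18.6-y); print('tool yaw',ty)
cup=np.array([.506,-.2148])
manip.reach(np.r_[cup,.195],R(ty)); manip.sleep(.3); st=manip.sense(); t=st['tcp_pos']; zr=t[2]-.028
s=snap('wrist','ov_w.png'); print('wrist',bowl(s,zr,t[:2],222)); s=snap('top','ov_t.png'); print('top',bowl(s,zr,t[:2]))
print(t,st['force'],st['wrist_torque'],st['clock'],st['joint_positions'].round(2))
a=cv2.imread('pics/ov_t.png')[140:280,380:500]; b=snap('scene')['image'][100:240,160:320,::-1]
cv2.imwrite('pics/ov.png',np.hstack([cv2.resize(a,(360,420)),cv2.resize(b,(440,420))]))
E
```

```text
wrist off [0.00150461 0.00014711] lip 53.141311574171176 36 0.00047917668927967283
top [-0.00441424  0.00478561] (np.float64(nan), 0, np.float64(0.00444144530608253))
tool yaw 61.400000000000006
wrist (array([ 0.5311907 , -0.21204141]), np.float64(129.2010388073692), 105, np.float64(0.004673121571652738))
top (array([ 0.52142251, -0.18446768]), np.float64(-4.612953947621214), 45, np.float64(0.011181719205375425))
[ 0.50632164 -0.21412351  0.19503673] [-0.07495651  0.30921349 -2.09050918] [-0.08676042  0.15452842  0.02244889] 11.7667 [-0.56  0.18  1.63  0.    1.33 -0.06]h.py:26: RuntimeWarning: Mean of empty slice.
  d=np.hypot(*(P-q).T); L=P[(d>.066)&(d<.08)]; l=L.mean(0)-q
  ret = um.true_divide(
```

View pics/ov.png

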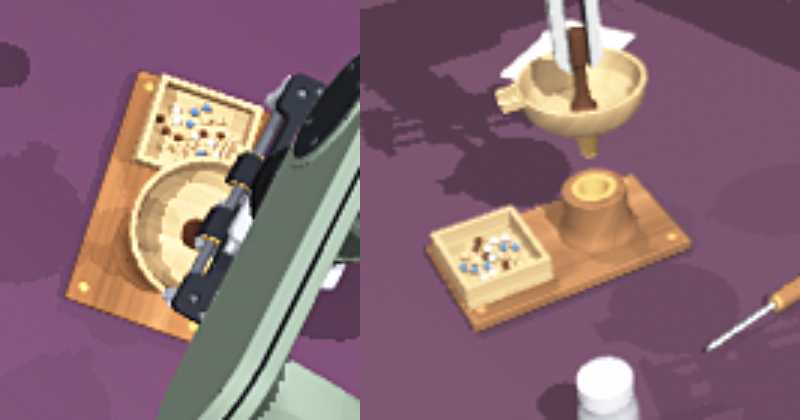

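The bowl hangs level over the cup with its lip toward the tray. The automatic lip fit was clipped by the fingers, so I'll recompute the lip from its scene pixel, about (214.5,132.7), correct the yaw, and lower it into the wide part of the mouth.

```bash
cat >> h.py <<'E'
def F(n=4,dt=.02):
    a=[]
    for _ in range(n): manip.sleep(dt); a.append(manip.sense()['force'])
    return np.mean(a,0)
E
python3 - <<'E'
from h import *
s=snap('scene'); st=manip.sense(); t=st['tcp_pos']; l=cast(s,214.5,132.7,t[2]-.031)[:2]-t[:2]
y=np.degrees(np.arctan2(l[1],l[0])); print('lip',y,np.hypot(*l))
ty=66.8 if abs(y+18.6)<15 else 66.8
p=np.array([.506,-.2148,.150]); manip.line_to(p,frame=R(ty),max_speed=.1); manip.sleep(.4)
print('F0',F(8,.03),F(8,.03)); c=manip.sense(); print(c['tcp_pos'],c['clock'])
for i in range(3):
    p[2]-=.0005; manip.line_to(p,max_speed=.02); c=manip.sense(); print(c['clock'],c['tcp_pos'],F())
s=snap('scene'); cv2.imwrite('pics/in.png',cv2.resize(s['image'][120:220,170:290,::-1],(600,500)))
E
```

```text
lip -21.956766730238233 0.06747082939148272
F0 [-0.26167385  0.04896794 -1.93906566] [ 0.0466232   0.33596869 -2.24397564]
[ 0.50598621 -0.2147972   0.14996812] 13.5
13.75 [ 0.50595877 -0.21478374  0.14942781] [ 0.0528969   0.16177815 -1.9972314 ]
14.0667 [ 0.5059618  -0.21478306  0.14894447] [-0.0921157  -0.15429964 -2.13982547]
14.3833 [ 0.50596981 -0.21477603  0.14843124] [ 0.00410069  0.12534053 -2.13233767]
```

View pics/in.png

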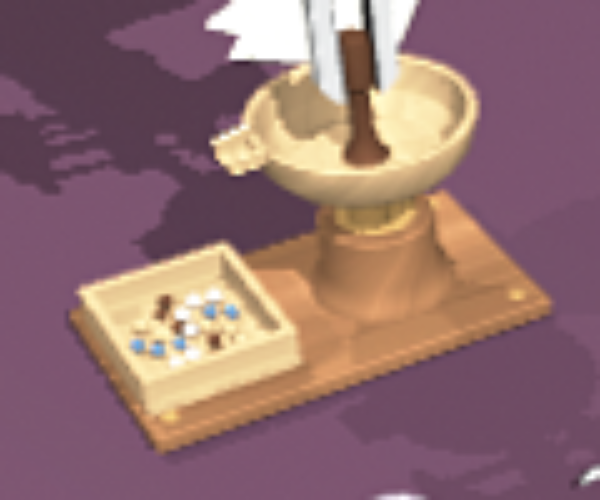

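The taper is inside the mouth, the bowl is level and the lip at (217,150) points toward the tray. Next is a guarded descent with lateral force nulling.

Run:
```python
from h import *
s=snap('scene'); st=manip.sense(); t=st['tcp_pos']; l=cast(s,217,150,t[2]-.031)[:2]-t[:2]
print('lip',np.degrees(np.arctan2(l[1],l[0])),np.hypot(*l))
F0=np.array([-.05,.12,-2.1]); p=np.array([.506,-.2148,.1484]); np.save('F0.npy',F0)
for i in range(40):
    f=F(3)-F0; c=manip.sense(); print(round(c['clock'],2),p.round(5),c['tcp_pos'][2].round(5),f.round(2))
    lat=np.hypot(*f[:2])
    if f[2]>4 or lat>5: break
    if lat>.7: p[:2]+=np.clip(.0002*f[:2],-.0006,.0006)
    if f[2]<1.8 and lat<2.5: p[2]-=.002 if p[2]>.132 and lat<.6 else .0005
    elif lat<.7: break
    manip.line_to(p,max_speed=.03)
    if c['clock']>33: break
np.save('p.npy',p)
```

```text
lip -17.70967959669452 0.06974445393541688
14.6 [ 0.506  -0.2148  0.1484] 0.14851 [-0.12 -0.72 -0.14]
14.9 [ 0.50598 -0.21494  0.1479 ] 0.14789 [ 0.21 -0.19 -0.  ]
15.2 [ 0.50598 -0.21494  0.1459 ] 0.14574 [-0.44  0.46  0.27]
15.5 [ 0.50598 -0.21494  0.1454 ] 0.14542 [ 0.77 -0.27 -0.15]
15.8 [ 0.50613 -0.215    0.1449 ] 0.14488 [-0.3  -0.61  0.26]
16.1 [ 0.50613 -0.215    0.1444 ] 0.14434 [0.42 0.05 0.11]
16.4 [ 0.50613 -0.215    0.1424 ] 0.14221 [-0.46 -0.2   0.  ]
16.7 [ 0.50613 -0.215    0.1404 ] 0.14028 [ 1.01 -0.19 -0.11]
17.0 [ 0.50633 -0.21504  0.1399 ] 0.13994 [-0.22 -0.06 -0.59]
17.3 [ 0.50633 -0.21504  0.1379 ] 0.13777 [ 0.15  0.09 -0.25]
17.6 [ 0.50633 -0.21504  0.1359 ] 0.13577 [ 0.11 -0.02  0.24]
17.9 [ 0.50633 -0.21504  0.1339 ] 0.13378 [-0.24 -0.13  0.07]
18.2 [ 0.50633 -0.21504  0.1319 ] 0.13179 [0.21 0.08 0.21]
18.5 [ 0.50633 -0.21504  0.1314 ] 0.1314 [-0.25  0.32  0.29]
18.8 [ 0.50633 -0.21504  0.1309 ] 0.13088 [0.15 0.09 0.  ]
19.1 [ 0.50633 -0.21504  0.1304 ] 0.13034 [-0.26 -0.46  0.27]
19.4 [ 0.50633 -0.21504  0.1299 ] 0.12987 [-0.35 -0.61  0.04]
19.7 [ 0.50626 -
[... 273 characters left out ...]
 [-1.13 -0.08  0.49]
21.2 [ 0.5057  -0.21538  0.1269 ] 0.12687 [-0.68 -0.22 -0.46]
21.5 [ 0.50557 -0.21543  0.1264 ] 0.12639 [-0.45 -0.64 -0.17]
21.8 [ 0.50548 -0.21555  0.1259 ] 0.12587 [-0.04 -0.57  0.  ]
22.1 [ 0.50548 -0.21555  0.1254 ] 0.12533 [-0.6  -0.13 -0.13]
22.4 [ 0.50548 -0.21555  0.1249 ] 0.12485 [-0.53  0.23  0.54]
22.7 [ 0.50548 -0.21555  0.1244 ] 0.12434 [-0.94  0.05  0.14]
23.0 [ 0.50529 -0.21554  0.1239 ] 0.12383 [-0.26 -0.57  0.32]
23.3 [ 0.50529 -0.21554  0.1234 ] 0.1234 [-1.25 -0.07  0.51]
23.6 [ 0.50504 -0.21556  0.1229 ] 0.12324 [-1.28 -0.18  3.18]
23.9 [ 0.50478 -0.21559  0.1229 ] 0.12322 [-0.48 -0.56  3.78]
24.2 [ 0.50469 -0.2157   0.1229 ] 0.1231 [-0.99  0.    4.56]
```

Contact came at 0.1232 with mostly vertical force, where I expected home at 0.122. I'll ease off and probe sideways gently to centre it before pressing.

Run:
```python
from h import *
F0=np.load('F0.npy'); p=np.load('p.npy'); p[2]=.1231
def W(n=4):
    a=[]
    for _ in range(n):
        manip.sleep(.025); c=manip.sense(); a.append(np.r_[c['force']-F0,c['wrist_torque'],c['tcp_pos']*1e3])
    return np.mean(a,0)
manip.line_to(p,max_speed=.02); print(W().round(2))
for d in [(1,0),(-1,0),(0,1),(0,-1)]:
    for k in (.5,1.):
        q=p.copy(); q[:2]+=np.array(d)*k*1e-3; manip.line_to(q,max_speed=.02); w=W(); print(d,k,w.round(2))
        if np.hypot(*w[:2])>4: break
manip.line_to(p,max_speed=.02); print(W().round(2),manip.sense()['clock'])
```

```text
[-2.2000e-01 -3.0000e-02  3.0000e+00 -8.0000e-02  1.2000e-01  0.0000e+00
  5.0483e+02 -2.1577e+02  1.2309e+02]
(1, 0) 0.5 [-1.6500e+00  6.0000e-02  4.1300e+00 -4.0000e-02  3.6000e-01 -2.0000e-02
  5.0503e+02 -2.1571e+02  1.2309e+02]
(1, 0) 1.0 [-2.5300e+00  1.0000e-01  5.2900e+00  1.0000e-02  7.5000e-01  1.0000e-02
  5.0533e+02 -2.1567e+02  1.2309e+02]
(-1, 0) 0.5 [-1.2000e-01  1.0000e-02 -5.8000e-01 -7.0000e-02  1.0000e-01 -0.0000e+00
  5.0408e+02 -2.1541e+02  1.2241e+02]
(-1, 0) 1.0 [ 6.0000e-02 -3.6000e-01 -1.4000e-01 -7.0000e-02  1.2000e-01 -0.0000e+00
  5.0370e+02 -2.1568e+02  1.2300e+02]
(0, 1) 0.5 [-5.0000e-02 -3.5000e-01 -1.0000e-01 -1.4000e-01  2.7000e-01 -0.0000e+00
  5.0457e+02 -2.1524e+02  1.2305e+02]
(0, 1) 1.0 [-7.1000e-01 -1.1000e+00 -1.2000e-01 -3.2000e-01  2.9000e-01  0.0000e+00
  5.0463e+02 -2.1486e+02  1.2312e+02]
(0, -1) 0.5 [-7.0000e-01  8.0000e-02  1.0000e-02 -3.0000e-02  2.9000e-01  0.0000e+00
  5.0463e+02 -2.1603e+02  1.2305e+02]
(0, -1) 1.0 [-7.5000e-01  1.1500e+00  4.6000e-01  1.7000e-01  3.4000e-01  1.0000e-02
  5.0455e+02 -2.1641e+02  1.2299e+02]
[-5.6000e-01 -3.2000e-01  1.5000e-01 -6.0000e-02  3.3000e-01 -0.0000e+00
  5.0469e+02 -2.1580e+02  1.2308e+02] 27.7
```

The probe freed it: it had been touching on the +x side. The centre is near x=0.5039, y=-0.2157, so I'll continue the descent from there.

```bash
cat >> h.py <<'E'
def W(n=4):
    F0=np.load('F0.npy'); a=[]
    for _ in range(n):
        manip.sleep(.025); c=manip.sense(); a.append(np.r_[c['force']-F0,c['wrist_torque'][:2]*10,c['tcp_pos']*1e3])
    return np.mean(a,0)
E
python3 - <<'E'
from h import *
p=np.array([.5039,-.2157,.1230]); 
for i in range(16):
    manip.line_to(p,max_speed=.02); w=W(); print(p.round(5),w.round(2)); lat=np.hypot(*w[:2])
    if w[2]>3 or lat>4: break
    if lat>.6: p[:2]+=.00015*w[:2]
    if lat<1.5: p[2]-=.0003
np.save('p.npy',p)
b=p.copy()
for d in [(1,0),(-1,0),(0,1),(0,-1)]:
    q=p.copy(); q[:2]+=np.array(d)*.5e-3; manip.line_to(q,max_speed=.02); print(d,W().round(2))
manip.line_to(p,max_speed=.02); print(W().round(2),manip.sense()['clock'])
E
```

```text
[ 0.5039 -0.2157  0.123 ] [ 5.2000e-01 -3.9000e-01  1.0000e-01 -7.1000e-01  1.0400e+00  5.0420e+02
 -2.1587e+02  1.2319e+02]
[ 0.50398 -0.21576  0.1227 ] [ 1.1000e-01 -3.9000e-01  8.0000e-02 -9.5000e-01  8.6000e-01  5.0400e+02
 -2.1576e+02  1.2268e+02]
[ 0.50398 -0.21576  0.1224 ] [-1.0000e-02 -9.0000e-02  8.0000e-02 -6.6000e-01  8.5000e-01  5.0397e+02
 -2.1576e+02  1.2238e+02]
[ 0.50398 -0.21576  0.1221 ] [ 4.5000e-01 -2.8000e-01  8.0000e-02 -1.1800e+00  1.2500e+00  5.0396e+02
 -2.1574e+02  1.2208e+02]
[ 0.50398 -0.21576  0.1218 ] [ 4.6000e-01  2.8000e-01  3.2000e-01 -5.4000e-01  9.2000e-01  5.0397e+02
 -2.1576e+02  1.2178e+02]
[ 0.50398 -0.21576  0.1215 ] [ 1.9000e-01  4.1000e-01  7.0000e-02 -4.6000e-01  8.9000e-01  5.0400e+02
 -2.1579e+02  1.2153e+02]
[ 0.50398 -0.21576  0.1212 ] [-4.3000e-01  5.4000e-01  2.5200e+00 -9.0000e-02  2.6700e+00  5.0403e+02
 -2.1580e+02  1.2148e+02]
[ 0.50391 -0.21568  0.1209 ] [  -2.38    0.51    7.24    1.04    5.18  504.02 -215.81  121.43]
(1, 0) [-2.8900e+00  5.0000e-01  8.3900e+00  6.6000e-01  6.9800e+00  5.0430e+02
 -2.1585e+02  1.2146e+02]
(-1, 0) [  -0.72    0.79    7.75    0.94    2.    503.97 -215.87  121.39]
(0, 1) [-1.9700e+00 -2.0000e-02  8.1700e+00 -5.5000e-01  4.1600e+00  5.0412e+02
 -2.1573e+02  1.2142e+02]
(0, -1) [  -2.16    1.95    8.87    3.18    3.91  504.11 -216.    121.42]
[  -1.9     0.67    8.23    1.33    4.2   504.1  -215.86  121.41] 32.25
```

It now hits a hard stop at 0.1215 that sideways probing doesn't change, so the collar is flush. Next: null the side force, press to about 10 N for a second, then ease off.

Run:
```python
from h import *
p=np.load('p.npy'); p+=[-.0005,.0000,.0]
manip.line_to(p,max_speed=.02); w=W(); print(w.round(2))
for i in range(10):
    if w[2]>13 or np.hypot(*w[:2])>4.5: print('stop');break
    if abs(w[2]-10.3)<.7: break
    p[2]-=np.clip((10.3-w[2])*.00006,-.0003,.0002); p[:2]+=.0001*w[:2]
    manip.line_to(p,max_speed=.02); w=W(); print(p.round(5),w.round(2))
t=manip.sense()['clock']
while manip.sense()['clock']<t+1.1: manip.sleep(.1); w=W(3); print('hold',w[:3].round(2))
for i in range(8):
    p[2]+=np.clip((w[2]-3)*.00006,-.0002,.0004); p[:2]+=.0001*w[:2]
    manip.line_to(p,max_speed=.02); w=W(); print('ease',p.round(5),w.round(2))
    if 1.5<w[2]<4: break
np.save('p.npy',p); c=manip.sense(); print(c['clock'],c['opening'],c['joint_positions'].round(2))
```

```text
[  -1.      0.77    7.49    1.27    2.19  503.96 -215.86  121.38]
[ 0.50331 -0.2156   0.12073] [  -0.79    1.2     8.29    1.26    2.19  503.94 -215.85  121.37]
[ 0.50324 -0.21548  0.12061] [  -0.76    0.89    8.42    1.03    2.47  503.94 -215.82  121.37]
[ 0.50316 -0.21539  0.1205 ] [  -0.81    0.57    9.07    0.91    2.29  503.93 -215.81  121.35]
[ 0.50308 -0.21533  0.12042] [-8.9000e-01  3.8000e-01  8.9600e+00  6.6000e-01  2.5200e+00  5.0391e+02
 -2.1582e+02  1.2135e+02]
[ 0.50299 -0.2153   0.12034] [  -0.99    0.52    8.46    0.69    2.42  503.91 -215.8   121.35]
[ 0.50289 -0.21524  0.12023] [-1.0200e+00  1.2000e-01  9.8500e+00  9.4000e-01  2.0900e+00  5.0390e+02
 -2.1580e+02  1.2136e+02]
hold [-0.95  0.72  9.36]
hold [-0.69  0.58  9.62]
hold [-0.99  0.63  8.77]
hold [-0.81  0.3   9.45]
hold [-0.63  0.45  9.13]
hold [-0.68  0.94  8.97]
hold [-0.67  0.81  9.01]
ease [ 0.50282 -0.21516  0.12059] [ 1.5000e-01 -2.6000e-01  7.3200e+00 -3.8000e-01 -2.0000e-01  5.0384e+02
 -2.1577e+02  1.2135e+02]
ease [ 0.50284 -0.21519  0.12085] [   1.75   -0.71    6.91   -2.38   -3.42  503.72 -215.73  121.35]
ease [ 0.50301 -0.21526  0.12109] [   2.3    -0.6     6.65   -3.5    -4.94  503.43 -215.56  121.33]
ease [ 0.50324 -0.21532  0.12131] [   1.9    -1.8     6.79   -3.74   -4.43  503.28 -215.43  121.36]
ease [ 0.50343 -0.2155   0.12153] [   1.54   -0.96    5.59   -3.38   -3.97  503.23 -215.37  121.36]
ease [ 0.50359 -0.2156   0.12169] [   1.45   -1.29    4.64   -2.82   -2.98  503.27 -215.4   121.39]
ease [ 0.50373 -0.21573  0.12179] [   0.62   -0.72    3.32   -1.75   -2.18  503.37 -215.44  121.42]
38.375 0.016873651171131772 [-0.56  0.25  1.71  0.    1.18 -0.16]
```

Held about 9–10 N for over a second, then eased to 3 N. Next I'll turn in small steps with side-force nulling.

Run:
```python
from h import *
p=np.load('p.npy'); c=manip.sense()['tcp_rot']; y0=np.degrees(np.arctan2(c[1,0],c[0,0])); print('yaw',y0)
w=W(3)
def step(y):
    global w
    p[:2]+=np.clip(.00018*w[:2],-.0004,.0004); p[2]+=np.clip((w[2]-2.8)*.00006,-.0002,.0002)
    manip.line_to(p,frame=R(y),max_speed=.05); w=W(3); print(round(y-y0),p.round(5),w.round(1).tolist(),round(manip.sense()['clock'],2))
for d in (8,16,24,32,40,46):
    step(y0+d)
    if abs(w[:3]).max()>7.5: print('high'); step(y0+d)
step(y0+46)
s=snap('scene'); cv2.imwrite('pics/turn.png',cv2.resize(s['image'][120:220,170:290,::-1],(600,500)))
np.save('p.npy',p); np.save('y0.npy',[y0])
```

```text
yaw 66.8025807662598
8 [ 0.50383 -0.21591  0.1218 ] [-0.1, -0.4, 2.6, -1.0, -1.0, 503.4, -215.6, 121.4] 38.82
16 [ 0.50382 -0.21598  0.12179] [1.4, 0.2, 1.6, -0.5, -1.9, 503.6, -215.7, 121.5] 39.18
24 [ 0.50408 -0.21594  0.12171] [0.4, 0.3, 1.0, -0.2, -1.8, 503.8, -215.8, 121.5] 39.55
32 [ 0.50415 -0.21589  0.1216 ] [0.9, -0.4, 0.4, -0.3, -2.2, 504.1, -215.8, 121.5] 39.92
40 [ 0.50431 -0.21597  0.12146] [1.1, -0.1, 1.0, 0.9, -2.3, 504.3, -215.9, 121.4] 40.28
46 [ 0.50452 -0.21598  0.12135] [1.0, 0.9, 1.9, 1.2, -1.8, 504.5, -215.9, 121.4] 40.62
46 [ 0.5047  -0.21582  0.1213 ] [-0.6, 0.2, 3.5, 1.0, 0.3, 504.6, -215.9, 121.4] 40.94
```

View pics/turn.png

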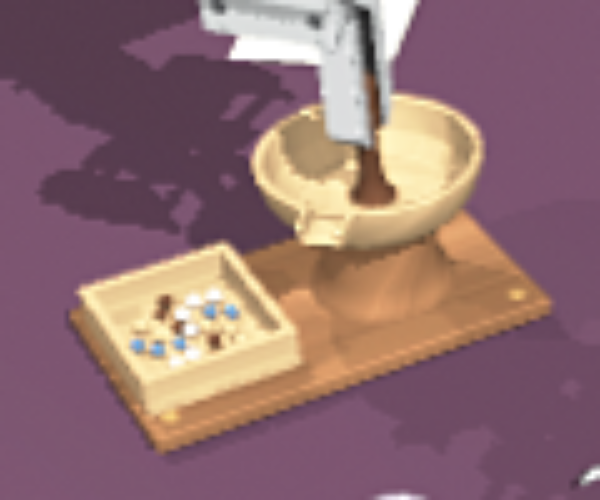

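The bowl sits flush, turned by about 45° with the lip at (320,228) in the crop. Now I'll turn it back.

Run:
```python
from h import *
p=np.load('p.npy'); y0=float(np.load('y0.npy')[0]); w=W(3)
def lipyaw(s,u,v):
    l=cast(s,u,v,.091)[:2]-[.504,-.2155]; return np.degrees(np.arctan2(l[1],l[0]))
s=snap('scene'); print('turned lip',lipyaw(s,234,165.6))
def step(y):
    global w
    p[:2]+=np.clip(.00018*w[:2],-.0004,.0004); p[2]+=np.clip((w[2]-2.8)*.00006,-.0002,.0002)
    manip.line_to(p,frame=R(y),max_speed=.05); w=W(3); print(round(y-y0),p.round(5),w.round(1).tolist(),round(manip.sense()['clock'],2))
for d in (38,30,22,14,6,0,0,0):
    step(y0+d)
    if abs(w[:3]).max()>7: print('high'); step(y0+d)
np.save('p.npy',p)
s=snap('scene'); cv2.imwrite('pics/back.png',cv2.resize(s['image'][120:220,170:290,::-1],(600,500)))
```

```text
turned lip 27.056020142784767
38 [ 0.50468 -0.21582  0.12132] [0.7, 0.5, 3.3, 0.5, -0.2, 504.8, -215.9, 121.4] 41.48
30 [ 0.50481 -0.21573  0.12135] [0.1, 0.5, 3.6, 0.5, -0.1, 504.9, -215.8, 121.4] 41.85
22 [ 0.50484 -0.21563  0.12139] [-0.9, -0.0, 4.6, 0.0, 1.5, 504.7, -215.8, 121.5] 42.22
14 [ 0.50468 -0.21564  0.1215 ] [-1.4, -0.2, 4.5, -0.4, 2.1, 504.5, -215.7, 121.4] 42.58
6 [ 0.50442 -0.21568  0.1216 ] [-1.1, -0.1, 3.3, -0.7, 2.4, 504.3, -215.7, 121.5] 42.95
0 [ 0.50422 -0.2157   0.12163] [-0.6, 0.2, 2.7, -0.6, 2.3, 504.1, -215.7, 121.5] 43.28
0 [ 0.50412 -0.21567  0.12163] [-0.7, 0.2, 1.9, -0.8, 1.0, 504.1, -215.6, 121.5] 43.61
0 [ 0.504   -0.21563  0.12157] [0.3, -0.3, 1.0, -1.3, 0.2, 504.0, -215.6, 121.5] 43.93
```

View pics/back.png

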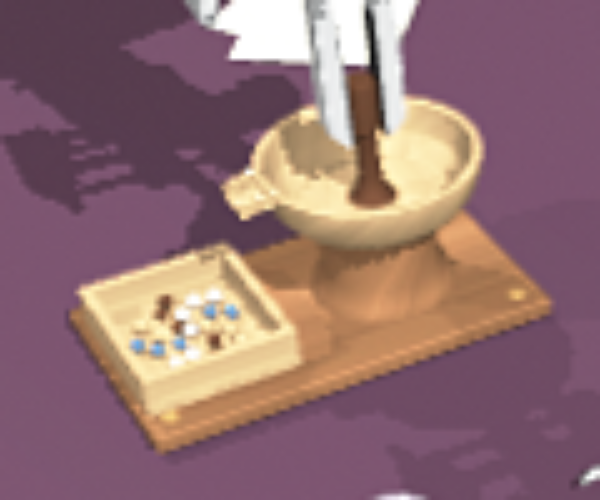

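The lip is back over the tray side at (245,193) in the crop and the bowl sits flush. I'll release, retreat and check from the wrist camera.

Run:
```python
from h import *
p=np.load('p.npy'); s=snap('scene')
l=cast(s,219,158.6,.091)[:2]-[.504,-.2155]; print('lip before',np.degrees(np.arctan2(l[1],l[0])),np.hypot(*l))
manip.grip(.045); manip.sleep(.2)
q=p.copy(); q[2]=.20; manip.line_to(q,max_speed=.12); 
manip.reach(np.array([.46,-.20,.28]),R(70)); manip.sleep(.3)
s=snap('wrist','end_w.png'); print(bowl(s,.094,np.array([.505,-.215]),240),manip.sense()['clock'])
a=cv2.resize(s['image'][90:240,270:480,::-1],(400,286)); b=cv2.resize(snap('scene')['image'][120:220,160:300,::-1],(400,286))
cv2.imwrite('pics/end.png',np.hstack([a,b]))
```

```text
lip before -16.913857008019765 0.06984581575024733
(array([ 0.51306791, -0.2103138 ]), np.float64(63.08283469226736), 250, np.float64(0.011637847420165687)) 46.4667
```

View pics/end.png

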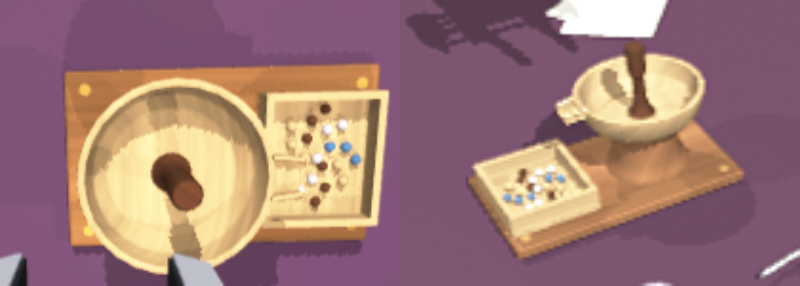

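The released bowl stands level and flush, with its lip at (290,177) over the tray, near the base's centre line. The gripper is clear, so I'm handing in.

```bash
python3 -c "
from rig import manip
manip.sign_off()"
```

```text
the job is handed in; nothing more can be done
```

The bowl is seated in the base, released, and handed in. My last look came at 46.5 s of the 69 s allowed. sign_off gave no verdict.

- **Seating:** The first descent touched the +x side of the cup about 1.7 mm too high. I freed it by feel and re-centred, and it then went down to a hard stop. That stop was 0.5 mm below the height I had calculated for home and did not change when I pushed sideways.
- **Press:** I pressed for over a second with readings of about 8.8 to 9.9 N, slightly under the 10 N aimed for. The readings stayed well under the 25 N limit throughout, but wedging forces between taper and cup can't be measured directly.
- **Turn:** I eased off to about 3 N, then turned the bowl 46 degrees and back. The load stayed between about 0.4 and 4.6 N.
- **Last checks:** The pictures show the bowl level and flush, with its lip over the tray. I measured the lip at -17° just before letting go; the base is at -18.6°. I last saw the reel, upright, just after lifting the bowl, and did not check it or the jar, awl and tin again at the end.
- **Checks that failed or disagreed:** The automatic rim fit in the last wrist image was unusable because the tray is the same colour, so the final check was by eye. The rim fits with the bowl held at and above the cup were mostly unusable too. The one lip reading taken just after the lift disagreed (53°), so I used the earlier 44.6° instead. The camera's cup position was also about 2 mm off from where the bowl seated by feel.

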